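# Open the valve hood of the rice cooker and hold its release dial at the third click

## Task

The pressure rice cooker is cold and about to be opened: put the palette knife's blade in the slot under the front lip of the grey valve hood on its lid, prise the hood up with the blade and fold it right back, then lay the palette knife down flat on the cart top. Turn the release dial that was under the hood clockwise past its first and second clicks to the third (the red mark) and finish while still holding it there with the gripper, as its spring turns it back when let go. Leave the other things on the cart where they are.

Things in the scene. Friction and masses are not known exactly. Their poses are not given: they have to be found in the camera images.
- cooker: ivory pressure rice cooker, 285 (x) x 240 (y) x 185 mm high to its flat lid top, heavy and immovable; origin at the centre of its underside on the cart top, z up, own -x is its front (control panel, towards the robot). Its place and yaw vary. On the lid: a grey hood, 84 mm wide in y, from 79 mm in front of the origin to its hinge 22 mm behind the origin, top 30 mm above the lid. An ivory hinge block 30 mm high stands right behind the hinge.
- hood (a joint): angle of the hood about its hinge, which lies along the cooker's y axis at the rear of the hood: 0 shut (flat), grows as the front edge goes up and over to the rear, 2.95 rad fully back (stop). Takes under 1 N at the lip; with its friction it falls shut below about 1.2 rad, stays where it is left around upright, and falls right back by itself beyond about 2.1 rad. It is hollow and open beneath: thin top plate, two side walls and a front wall.
- hood_hinge (a point): middle of the hood's hinge axis, 28 mm above the lid top, on the cooker's centre line
- hood_lip (a point): middle of the lower front edge of the lip at the hood's front: shut, this point lies 7 mm above the lid top, 89 mm in front of the cooker's origin. The lip is 62 mm wide in y, 3 mm thick and stands out 10 mm before the front wall. The slot between lid top and lip is 7 mm high and runs on under the front wall (also 7 mm up) into the hollow; the dial's nearest part lies 36 mm behind the lip's edge. The flat lid goes on 53 mm in front of the lip to the cooker's front edge.
- dial (a joint): angle of the release dial, clockwise seen from above: 0 at rest, clicks at about 0.48, 0.90 and 1.27 rad, stop at 1.30 rad. A spring always turns it back to 0 when let go (0.04 N m at rest, 0.11 N m at the third click). The bumps before the three clicks need about 0.08, 0.10 and 0.12 N m to get past; the last one is passed at about 1.11 rad.
- dial_grip (a point): middle of the dial's bar grip, on the dial's vertical axis, 17 mm above the lid top and 30 mm in front of the cooker's origin. Black bar 44 mm long (own x axis, white line towards +x), 12 mm thick (own y), from 7 to 27 mm above the lid top, on a flat grey disc 46 mm across. At rest the bar's x axis points 0.65 rad anticlockwise of the cooker's x axis; the third click lies at the red mark. Under the hood until that is opened.
- knife: palette knife, 185 mm long, 70 g, lying flat on the cart top to the left or right of the cooker; origin on the underside of the handle at the balance point, z up when it lies flat, x towards the blade. Dark wooden handle 22 mm wide (y), 14 mm high, from x = -55 to +50 mm; steel blade 18 mm wide, 2 mm thick (5 to 7 mm above the underside of the handle), from x = 50 mm to its round tip at x = 130 mm.
- knife_tip (a point): tip of the palette knife's blade, at the middle of its thickness
- turntable: round wooden turntable tray 190 mm across, its tray 15 to 34 mm above the cart top, with three empty condiment bottles on it, leave alone; origin under its centre
- bottle_tall: green bottle on the turntable, 165 mm high, origin under its centre, leave alone
- bottle_round: clear round bottle on the turntable, 125 mm high, leave alone
- bottle_slim: amber bottle on the turntable, 150 mm high, leave alone
- bento: navy bento box with a swing-latch clasp, 121 x 201 x 62 mm high, origin under its centre, leave alone
- spoon_rest: white and blue ceramic spoon rest, 175 x 95 x 17 mm high, origin under it, leave alone
- skewer_cup: bamboo cup 72 mm across and 100 mm high with skewers up to 165 mm, origin under its centre, leave alone
- rice_cup: pale plastic rice measuring cup, 72 mm across, 62 mm high, with a flat handle, origin under its centre, leave alone
Mind the look-alikes: they are no part of the job. Of the things shaped like the knife, the dark wooden one is meant.

How it is judged (in metres and radians):
On the way, in this order (a step that is already met when the one before it is completed fails the run):
1. the hood is prised up by the knife alone (value of joint hood between 0.12 and 1.2 rad and contact force between knife and hood above 0.05 N and contact force between each of the arm, the fingers and hood below 0.05 N), for 0.1 s.
2. the hood is folded right back (value of joint hood above 2.6 rad), for 0.2 s.
3. the dial is turned to the third click (value of joint dial above 1.17 rad), for 0.3 s.
At the end, for the whole second after the job is handed in: The fingers hold the dial at its third click (joint above 1.17 rad, touching it with more than 0.5 N, the palette knife not touching it), the hood is folded right back (above 2.6 rad), and the palette knife lies flat and still on the cart top (origin below 12 mm, tilt under 0.15 rad), let go (value of joint dial above 1.17 rad and contact force between the fingers and dial above 0.5 N and contact force between knife and dial below 0.05 N and value of joint hood above 2.6 rad and height (world z) of knife below 0.012 m and angle between knife's own z axis and vertical below 0.15 rad and linear speed of knife below 0.02 m/s and contact force between the fingers and knife below 0.05 N and contact force between knife and table above 0.1 N); the arm keeps its last pose, push and grip.
It fails at once if a condiment bottle is pushed away or knocked over (distance of any of bottle_tall, bottle_round, bottle_slim from where it was at the start of the episode above 0.025 m or angle between any of bottle_tall, bottle_round, bottle_slim's own z axis and vertical above 0.4 rad).
It fails at once if the bento box is pushed away (distance of bento from where it was at the start of the episode above 0.025 m or angle between bento's own z axis and vertical above 0.4 rad).
It fails at once if the spoon rest is pushed away (distance of spoon_rest from where it was at the start of the episode above 0.025 m or angle between spoon_rest's own z axis and vertical above 0.4 rad).
It fails at once if the skewer cup or the rice cup is pushed away or knocked over (distance of any of skewer_cup, rice_cup from where it was at the start of the episode above 0.025 m or angle between any of skewer_cup, rice_cup's own z axis and vertical above 0.4 rad).
It also fails if it takes over 72 s, if anything falls off the work surface, if the arm or the gripper's body presses on something with over 40 N, if the wrist force passes 120 N, or if a joint passes its speed limit or range.

## Robot

A 6-joint arm with a two-finger parallel gripper is mounted at the origin on the work surface. World frame = base frame: x ahead of the robot, y to its left, z up, the work surface at z = 0. Lengths are in mm, angles in rad, forces in N, time in s.
With the tool pointing down it reaches from about 325 to 1000 mm from the base axis. Payload 5.1 kg.
Tool frame: the origin (TCP) lies where the fingers leave the gripper's body, on its centre line; the fingertips stand 73 mm ahead of it and the grasp point (between the pads) lies 54 mm ahead of it; z points along the fingers, y is the direction in which the jaws open and shut (so a half turn about z gives the same grasp; the last joint's range is limited). The gripper opens to 85 mm and grips with 20 to 120 N. Pads are 22 mm wide; open, the fingers measure 114 mm over their backs; the gripper's body (76 mm by 85 mm) begins 54 mm behind the grasp point. The pads swing forward as they close: fully open they stand 13 mm farther back than shut.
Start: joints at [1.231, 0.124, 1.65, -0, 1.367, -0.083], TCP at [165.113, 628.668, 303.922] pointing down, gripper open.
Joint ranges: [-2.61, 2.61], [-1.02, 2.33], [0.03, 2.71], [-1.35, 4.49], [0.32, 2.68], [-2.91, 2.91]. Speed limits (rad/s): [2.57, 2.57, 3.14, 3.14, 3.14, 3.14].

## Interface

Orientations are given as a 3x3 rotation matrix whose columns are the frame's x, y, z axes.
In Python, from station import state, grab_frame, get_calibration, job gives the robot as it stands.
- The arm moves only by the tool move_arm, never from a script. Its argument "rows" is a list that holds one entry, the list of rows, each a list of 4 numbers: the shift along the world's x, y, z in mm, then the turn about the world's z in degrees. A call has exactly 10 rows; each row shifts and turns the commanded pose from where the row before left it; what a row does not reach is not made up. A row lasts 1/10 s, in which the tool goes at most 50 mm and 8.59 degrees, less where a joint would pass 70% of its speed; a pose out of reach is approached as far as the arm can. A call with a gripper value outside its range is refused whole. "claw" is the opening, from 0 (shut) to 1 (fully open), set as the call begins (left out, the last holds). The fingers move at their own pace and stop on an object; the grip force is fixed at half the most. Time passes only in rows, so rows that do not move let the fingers close, or fill a call up. It gives the time, the measured TCP pose, the force and the opening at its end, in the units of the state.
- state(): the state, without advancing time (a new reading comes with each control period).
- grab_frame(name): name is "side" or "top"; returns the picture (400x640x3 uint8, red, green, blue); there is no depth.
- get_calibration(name): a dict with "fov_y" (degrees; the focal length in pixels is half the picture's height over the tangent of half this angle, whatever the lens; pixels are square), "cx", "cy" (the principal point, pixels), "extrinsics" (4x4, takes a point from world to camera coordinates). Camera axes: x right, y down, z forward; pixel columns grow to the right and rows downward; lengths in mm; the calibration is good to about 2 mm. A picture is of the moment at which its call begins. get_calibration takes no time and is no camera call.
- job.sign_off(): hands the job in, once; it reports no verdict.
The state is a dict: "clock": time; "joints": joint angles; "joint_vel": joint speeds; "tau": joint torques, N m; "position": TCP position; "eef_rot": TCP orientation; "ft_force": force on the tool from outside, world axes, zero at the start; "wrist_torque": the same for the moment, N m; "gripper_width": finger opening in mm.
Only numpy, scipy, OpenCV 4.12 (cv2) and the standard library are available. Lean on these libraries where they do the work, as an engineer would, in place of code of your own. Each camera call takes 0.05 s, during which the arm holds its last target.

## Working session

There is one attempt and no reset: what is moved stays moved. The work goes in short steps, Python scripts to look and compute and a tool call to move; the robot and the scene stay as the last step left them, time stands still between calls to the robot, and variables do not carry over. Pictures are saved under pics/ and viewed, and the job is handed in when it is done.

Besides the shell and the picture viewer there is one more tool, called as a command line: name --argument value ..., lists and objects as JSON in quotes. move_arm: Moves the arm, as the interface text tells. Its arguments: {"type":"object","properties":{"rows":{"type":"array"},"claw":{"type":"number"}},"required":["rows"]}

```bash
ls; mkdir -p pics
python3 - <<'E'
from station import state, grab_frame, get_calibration
import cv2
print(state())
for n in ("side","top"):
    f=grab_frame(n); cv2.imwrite(f"pics/{n}0.png",f[:,:,::-1]); print(n,f.shape,get_calibration(n))
E
```

```text
pics
{'clock': 0.0, 'joints': array([ 1.23142424e+00,  1.24492501e-01,  1.65169239e+00,  8.96761661e-06,
        1.36751415e+00, -8.26172241e-02]), 'joint_vel': array([ 0.00153342, -0.00144209,  0.00131565,  0.00122378, -0.00103269,
        0.00041362]), 'tau': array([ 5.71551991e-04, -4.23615324e+01, -3.65454340e+01,  1.85241424e-05,
        6.95633396e-03, -1.79458095e-05]), 'position': array([164.94309875, 628.23751248, 302.65015328]), 'eef_rot': array([[-9.67218622e-01,  2.53944156e-01, -7.09489229e-04],
       [ 2.53945081e-01,  9.67216606e-01, -1.98332695e-03],
       [ 1.82575476e-04, -2.09848206e-03, -9.99997782e-01]]), 'ft_force': array([ 0.11208344,  0.37849787, -0.22735446]), 'wrist_torque': array([-0.00751006, -0.0182556 ,  0.04271266]), 'gripper_width': 85.66367420117672}
side (400, 640, 3) {'fov_y': 43.09228535022076, 'cx': 320.97431929412426, 'cy': 201.8703756140716, 'extrinsics': array([[ 6.50739722e-01, -7.59194976e-01,  1.26808406e-02,
        -3.27554930e+02],
       [-4.13190997e-01, -3.68076989e-01, -8.32942093e-01,
         3.50261148e+02],
       [ 6.37032978e-01,  5.36788897e-01, -5.53214846e-01,
         1.14704376e+03],
       [ 0.00000000e+00,  0.00000000e+00,  0.00000000e+00,
         1.00000000e+00]])}
top (400, 640, 3) {'fov_y': 50.9199526185277, 'cx': 325.98504965842443, 'cy': 188.2881556245188, 'extrinsics': array([[ 4.96537413e-03, -9.99979395e-01, -4.06867838e-03,
         3.89773832e+00],
       [-9.85193831e-01, -4.19459987e-03, -1.71392885e-01,
         5.38058756e+02],
       [ 1.71372287e-01,  4.85946663e-03, -9.85194359e-01,
         1.29707584e+03],
       [ 0.00000000e+00,  0.00000000e+00,  0.00000000e+00,
         1.00000000e+00]])}
```

View pics/side0.png

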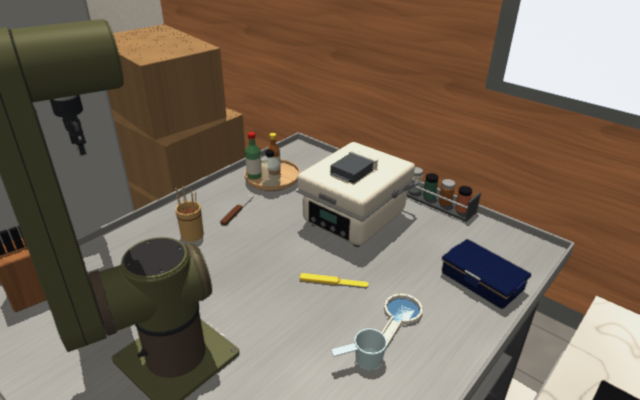

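View pics/top0.png

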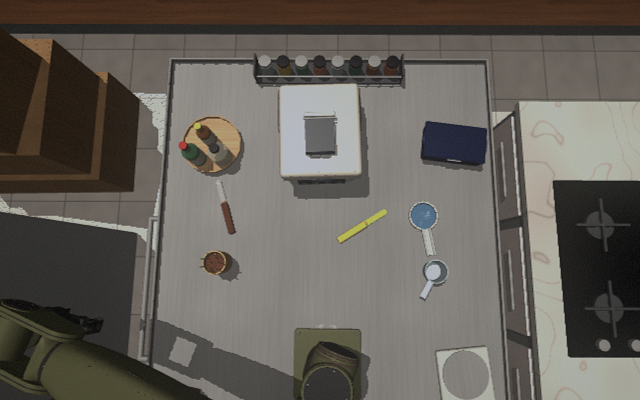

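Top view candidates for the knife: a dark wooden one at about (226,207) and a yellow look-alike at (362,226). The spoons at (425,228) and (433,275) are different shapes. I choose the dark wooden one and check it in a crop.

```bash
cat > h.py <<'E'
import numpy as np, cv2
from station import get_calibration
def cam(n):
    c=get_calibration(n); f=200/np.tan(np.radians(c['fov_y']/2))
    K=np.array([[f,0,c['cx']],[0,f,c['cy']],[0,0,1]]); return K,c['extrinsics']
def ray(n,uv):
    K,E=cam(n); d=E[:3,:3].T@np.linalg.solve(K,[uv[0],uv[1],1]); o=-E[:3,:3].T@E[:3,3]; return o,d/np.linalg.norm(d)
def onz(n,uv,z):
    o,d=ray(n,uv); return o+d*(z-o[2])/d[2]
def proj(n,P):
    K,E=cam(n); P=np.atleast_2d(P); c=P@E[:3,:3].T+E[:3,3]; q=c@K.T; return q[:,:2]/q[:,2:]
def tri(uvs):
    A=np.zeros((3,3));b=np.zeros(3)
    for n,uv in uvs:
        o,d=ray(n,uv);M=np.eye(3)-np.outer(d,d);A+=M;b+=M@o
    return np.linalg.solve(A,b)
E
python3 - <<'E'
import cv2
t=cv2.imread('pics/top0.png'); s=cv2.imread('pics/side0.png')
def c(im,x0,y0,w,h,k,n): cv2.imwrite('pics/'+n,cv2.resize(im[y0:y0+h,x0:x0+w],None,fx=k,fy=k,interpolation=cv2.INTER_CUBIC))
c(t,180,170,80,70,8,'k_top.png'); c(s,205,185,70,50,8,'k_side.png')
c(t,265,70,110,125,4.8,'c_top.png'); c(s,290,135,135,110,5,'c_side.png')
E
```

```text
(no output)
```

View pics/k_top.png

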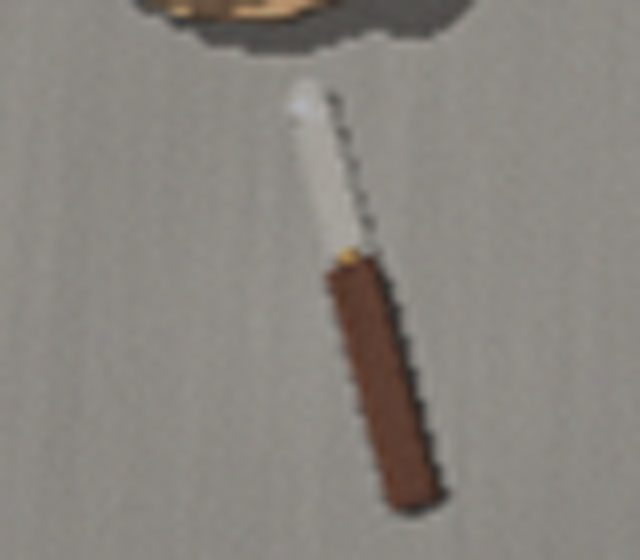

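View pics/k_side.png

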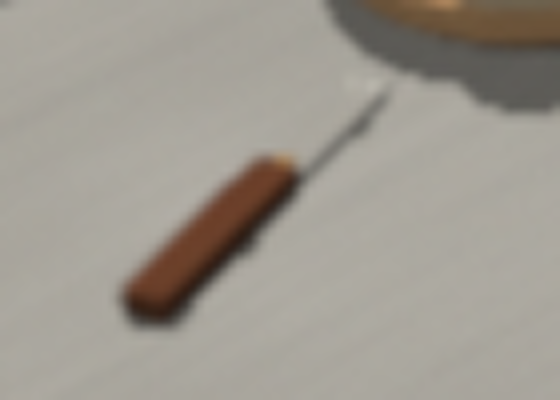

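View pics/c_top.png

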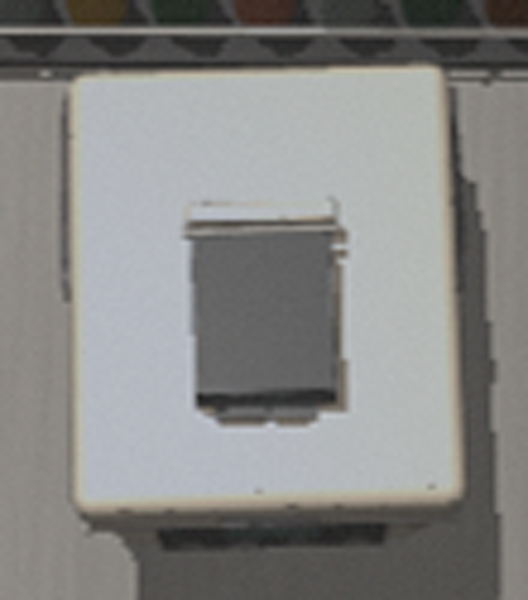

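View pics/c_side.png

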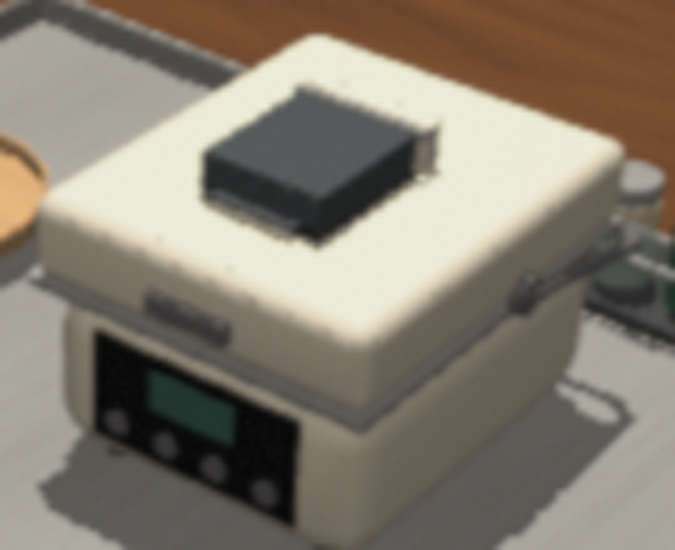

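The crops confirm it: a dark brown handle with a steel blade, its tip at about top (218,182), close to the turntable edge. The hood is shut, with its lip facing the robot at top (319,157).

Run:
```python
import cv2,numpy as np
from h import *
t=cv2.imread('pics/top0.png'); s=cv2.imread('pics/side0.png')
def big(m):
    c,_=cv2.findContours(m.astype(np.uint8),cv2.RETR_EXTERNAL,cv2.CHAIN_APPROX_NONE); return max(c,key=cv2.contourArea)
hs=cv2.cvtColor(t,cv2.COLOR_BGR2HSV)
m=np.zeros((400,640),np.uint8); m[195:245,205:250]=1
mk=(m>0)&(hs[...,1]>90)&(hs[...,2]<140)
c=big(mk)[:,0].astype(float)
W=np.array([onz('top',p,12)[:2] for p in c])
r=cv2.minAreaRect(W.astype(np.float32)); print('handle rect',r); b=cv2.boxPoints(r); print(b)
# ends via PCA
d=W-W.mean(0); u=np.linalg.svd(d)[2][0]; u=u if u[0]>0 else -u; p=d@u; print('axis',u,np.degrees(np.arctan2(u[1],u[0])),'len',p.min(),p.max(),'mid',W.mean(0)+u*(p.min()+p.max())/2)
print('tip',onz('top',(180+305/8,170+80/8),6))
# lid
m=np.zeros((400,640),np.uint8); m[75:185,270:370]=1
mk=(m>0)&(t.min(2)>165)
c=big(mk)[:,0].astype(float); W=np.array([onz('top',p,180)[:2] for p in c]); r=cv2.minAreaRect(W.astype(np.float32)); print('lid',r); print(cv2.boxPoints(r))
m=np.zeros((400,640),np.uint8); m[112:160,300:340]=1
mk=(m>0)&(t.max(2)<125)&(t.min(2)>80)
c=big(mk)[:,0].astype(float); W=np.array([onz('top',p,215)[:2] for p in c]); r=cv2.minAreaRect(W.astype(np.float32)); print('hood',r); print(cv2.boxPoints(r))
```

```text
handle rect ((448.8040771484375, 326.5877990722656), (106.32745361328125, 18.286008834838867), 17.570133209228516)
[[395.3605  319.25555]
 [400.88058 301.82263]
 [502.24765 333.92004]
 [496.72757 351.35297]]
axis [0.95240446 0.30483724] 17.748372233256042 len -51.670842598340755 54.661558217061874 mid [448.83134409 326.46112276]
tip [571.40713294 363.84923908   6.        ]
lid ((694.2986450195312, 27.528541564941406), (270.53985595703125, 225.71749877929688), 1.82393217086792)
[[555.5051  136.0247 ]
 [562.68933 -89.57843]
 [833.09216 -80.96762]
 [825.90796 144.63551]]
hood ((660.480712890625, 23.57818603515625), (106.55475616455078, 91.97593688964844), 0.20254258811473846)
[[607.0411    69.37753 ]
 [607.3663   -22.597834]
 [713.92035  -22.22116 ]
 [713.59515   69.7542  ]]
```

Run:
```python
import cv2,numpy as np
from h import *
t=cv2.imread('pics/top0.png').astype(float)
R=t[...,2]-0; G=t.min(2)
def fit(pts,z):
    W=np.array([onz('top',p,z)[:2] for p in pts]); vx,vy,x,y=cv2.fitLine(W.astype(np.float32),cv2.DIST_HUBER,0,.01,.01)[:,0]; return W,(vx,vy,x,y)
# sides of lid: threshold crossing between lid (>165) and below
def cross(row,x0,x1,th=150):
    a=G[row]; rng=range(x0,x1,1 if x1>x0 else -1); prev=None
    for x in rng:
        if a[x]>th:
            xp=x-(1 if x1>x0 else -1); return x-(a[x]-th)/(a[x]-a[xp])*(x-xp)
L=[(cross(r,270,300),r) for r in range(95,168)]; Rr=[(cross(r,375,345),r) for r in range(95,168)]
for n,p in(('L',L),('R',Rr)):
    p=[q for q in p if q[0]]; W,f=fit(p,180); print(n,f,np.degrees(np.arctan(f[1]/f[0])), 'y at x=690', f[3]+(690-f[2])*f[1]/f[0])
def crossc(col,y0,y1,th=150):
    a=G[:,col]; st=1 if y1>y0 else -1
    for y in range(y0,y1,st):
        if a[y]>th:
            yp=y-st; return y-(a[y]-th)/(a[y]-a[yp])*(y-yp)
F=[(c,crossc(c,182,165)) for c in range(290,352)]; B=[(c,crossc(c,80,95)) for c in range(290,350)]
for n,p in(('F',F),('B',B)):
    p=[q for q in p if q[1]]; W,f=fit(p,180); print(n,f,np.degrees(np.arctan(f[0]/f[1])),'x at y=27',f[2]+(27-f[3])*f[0]/f[1])
```

```text
L (np.float32(0.99939436), np.float32(0.03479891), np.float32(675.64404), np.float32(141.24583)) 1.994233 y at x=690 141.74571
R (np.float32(0.9993871), np.float32(0.035007104), np.float32(685.70465), np.float32(-87.56725)) 2.006169 y at x=690 -87.416794
F (np.float32(0.036819436), np.float32(-0.99932194), np.float32(557.5282), np.float32(33.95601)) -2.110075 x at y=27 557.7845
B (np.float32(0.03225204), np.float32(-0.9994798), np.float32(830.92395), np.float32(27.078192)) -1.8482261 x at y=27 830.92645
```

Run:
```python
from h import *
for n,p,z in (('turntable',(212,146),34),('tall cap',(184,147),165),('amber cap',(198,127),150),('round',(215,150),100),('cup rim',(214,263),100),('bento',(453,143),62),('yellow knife',(362,226),10),('spoon',(424,216),10),('rice cup',(435,272),62),('rack front',(330,82),0),('left cart edge',(165,250),0)):
    print(n,onz('top',p,z).round())
```

```text
turntable [680. 382.  34.]
tall cap [640. 428. 165.]
amber cap [707. 394. 150.]
round [649. 353. 100.]
cup rim [301. 339. 100.]
bento [ 685. -402.   62.]
yellow knife [ 421. -111.   10.]
spoon [ 454. -312.   10.]
rice cup [ 277. -328.   62.]
rack front [920.  -5.   0.]
left cart edge [341. 526.   0.]
```

move_arm --rows '[[[20, -20, 0, 3.2], [31, -29, 0, 3.2], [34, -32, 0, 3.2], [38, -34, 0, 3.2], [38, -34, 0, 3.2], [38, -34, 0, 3.2], [38, -34, 0, 3.2], [34, -32, 0, 3.2], [26, -26, 0, 3.2], [16, -17, 0, 3.2]]]' --claw 1

```text
clock: 1.1
position: [476.7, 337.1, 303.3]
eef_rot: [[-0.955, -0.297, -0.001], [-0.297, 0.955, -0.001], [0.001, -0.001, -1.0]]
ft_force: [0.3, 0.3, -0.0]
gripper_width: 84.9
```

move_arm --rows '[[[1, -1.5, -15, 0], [0, 0, -25, 0], [0, 0, -30, 0], [0, 0, -30, 0], [0, 0, -30, 0], [0, 0, -30, 0], [0, 0, -28, 0], [0, 0, -20, 0], [0, 0, -12, 0], [0, 0, -6, 0]]]'

```text
clock: 2.1
position: [474.7, 337.7, 75.9]
eef_rot: [[-0.955, -0.297, -0.003], [-0.297, 0.955, -0.001], [0.003, -0.001, -1.0]]
ft_force: [0.1, -0.6, -0.4]
gripper_width: 85.4
```

Run:
```python
from station import *
import cv2
print(state()['position'],state()['ft_force'])
for n,(x,y,w,h) in (("side",(180,120,120,110)),("top",(170,140,110,110))):
    f=grab_frame(n)[y:y+h,x:x+w,::-1]; cv2.imwrite(f"pics/{n}1.png",cv2.resize(f,None,fx=5,fy=5,interpolation=cv2.INTER_CUBIC))
```

```text
[474.69637031 337.73798562  75.87116815] [ 0.14159702 -0.64781754 -0.36988905]
```

View pics/side1.png

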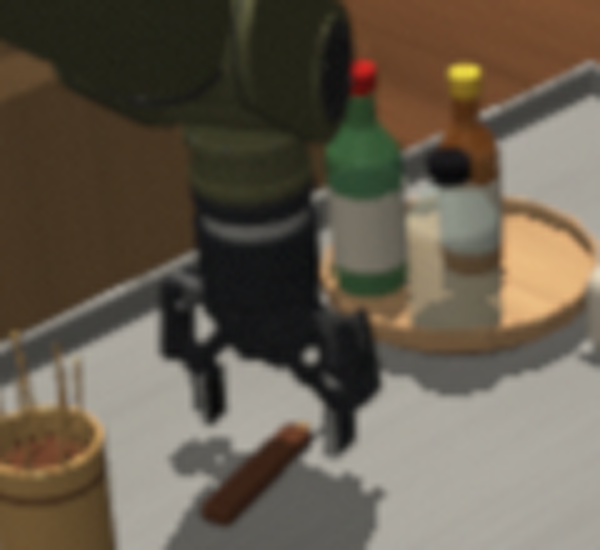

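View pics/top1.png

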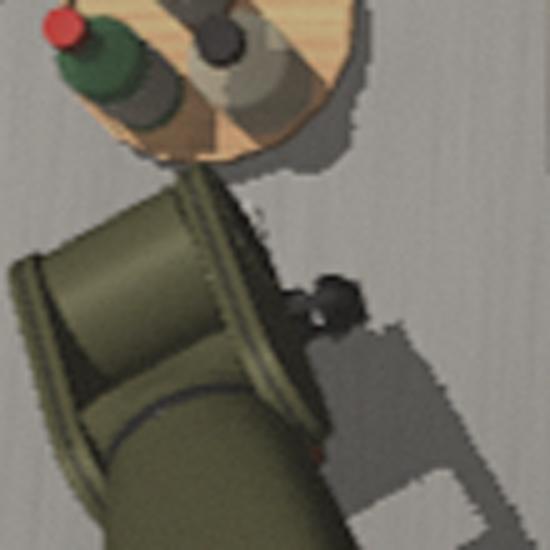

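The side view shows the open fingers straddling the blade end of the handle at about crop (265,460), clear of the bottles. I shift a few mm and close.

move_arm --rows '[[[1, -1, 0, 0], [1, -1, 0, 0], [1, -0.5, 0, 0], [0, 0, 0, 0], [0, 0, 0, 0], [0, 0, 0, 0], [0, 0, 0, 0], [0, 0, 0, 0], [0, 0, 0, 0], [0, 0, 0, 0]]]' --claw 0

```text
clock: 3.2
position: [479.8, 335.6, 78.9]
eef_rot: [[-0.955, -0.297, 0.001], [-0.297, 0.955, 0.001], [-0.002, 0.0, -1.0]]
ft_force: [0.2, -0.4, 5.7]
gripper_width: 19.6
```

move_arm --rows '[[[0, 0, 5, 0], [0, 0, 12, 0], [0, 0, 22, 0], [0, 0, 30, 0], [0, -5, 32, -0.5], [0, -12, 32, -1.2], [1, -18, 30, -1.8], [1, -24, 26, -2], [1, -28, 18, -2], [1, -30, 12, -2]]]'

```text
clock: 4.2
position: [483.2, 217.7, 299.5]
eef_rot: [[-0.991, -0.135, 0.003], [-0.135, 0.991, 0.001], [-0.003, 0.001, -1.0]]
ft_force: [0.9, -0.1, 0.5]
gripper_width: 19.8
```

move_arm --rows '[[[1, -30, 2, -1.5], [1, -30, 0, -1.5], [1, -30, 0, -1.5], [1, -28, 0, -1.3], [1, -24, 0, 0], [1, -20, 0, 0], [0, -16, 0, 0], [0, -11, 0, 0], [0, -7, 0, 0], [0, -3, 0, 0]]]'

```text
clock: 5.2
position: [489.0, 19.0, 299.0]
eef_rot: [[-0.999, -0.034, 0.0], [-0.034, 0.999, 0.0], [-0.0, 0.0, -1.0]]
ft_force: [-0.1, -0.6, -1.5]
gripper_width: 19.8
```

Run:
```python
from station import *
import cv2
s=state();print(s['position'],s['ft_force'],s['gripper_width'])
for n,(x,y,w,h) in (("side",(220,90,200,150)),("top",(240,100,160,140))):
    F=grab_frame(n)[:,:,::-1]; cv2.imwrite(f"pics/{n}2f.png",F); f=F[y:y+h,x:x+w]; cv2.imwrite(f"pics/{n}2.png",cv2.resize(f,None,fx=4,fy=4,interpolation=cv2.INTER_CUBIC))
```

```text
[489.03670174  19.01168138 299.0256802 ] [-0.10242152 -0.60809313 -1.48581068] 19.82116427053536
```

View pics/side2.png

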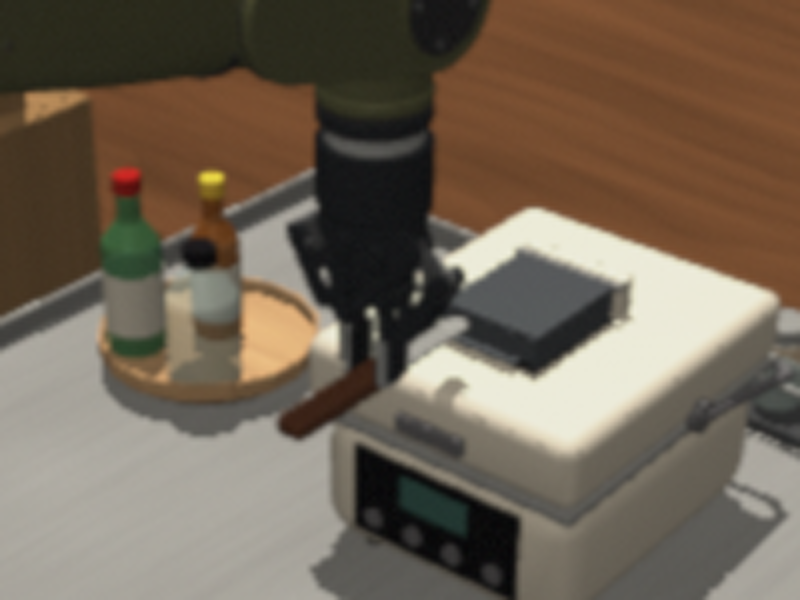

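View pics/top2.png

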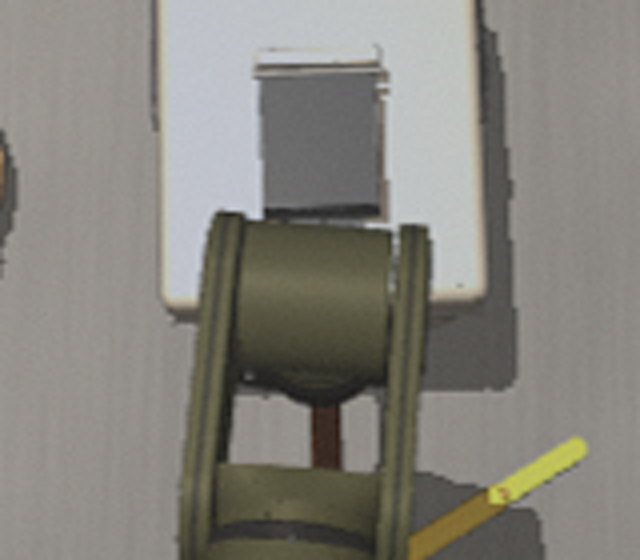

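The side view shows the knife held level over the lid, with the blade tip at pixel (336.5,170.5) and the handle butt at about (292,195). Both rays are cut with the vertical plane through the knife's axis to check tip position and tilt.

Run:
```python
from h import *
def ony(uv,P,n):
    o,d=ray('side',uv); n=np.array(n); return o+d*((P-o)@n)/(d@n)
P=np.array([489,19,0.]); n=[-.0349,.9994,0]
for nm,uv in (('tip',(336.7,170.5)),('butt',(292.2,195.5)),('blade root top',(320.5,178)),('blade mid',(328,175.5))): print(nm,ony(uv,P,n).round(1))
for X in (-55,50,130):
    print(X,proj('side',[489+(X-30),19+.035*(X-30),227]).round(1))
```

```text
tip [592.9  22.6 221.5]
butt [405.4  16.1 231.7]
blade root top [520.3  20.1 230.5]
blade mid [553.4  21.2 223.3]
-55 [[291.9 197.3]]
50 [[317.8 180.8]]
130 [[335.9 169.3]]
```

move_arm --rows '[[[0, 0, -4, 0], [0, 0, -6, 0], [0, 0, -6, 0], [0, 0, -6, 0], [0, 0, -5, 0], [0, 0, -3, 0], [0, 0, -2, 0], [0, 0, 0, 0], [0, 0, 0, 0], [0, 0, 0, 0]]]'

```text
clock: 6.3
position: [489.3, 19.3, 267.3]
eef_rot: [[-0.999, -0.035, 0.001], [-0.035, 0.999, -0.0], [-0.001, -0.0, -1.0]]
ft_force: [-0.1, 0.6, -0.2]
gripper_width: 19.9
```

Run:
```python
from station import *
import cv2
s=state();print(s['position'],s['ft_force'],s['wrist_torque'],s['gripper_width'])
for n,(x,y,w,h) in (("side",(280,130,100,75)),):
    F=grab_frame(n)[:,:,::-1]; cv2.imwrite(f"pics/{n}3f.png",F); f=F[y:y+h,x:x+w]; cv2.imwrite(f"pics/{n}3.png",cv2.resize(f,None,fx=8,fy=8,interpolation=cv2.INTER_CUBIC))
```

```text
[489.30674777  19.27028448 267.26243746] [-0.07672208  0.62691795 -0.17437126] [0.02345384 0.03624931 0.04933333] 19.851189582711637
```

View pics/side3.png

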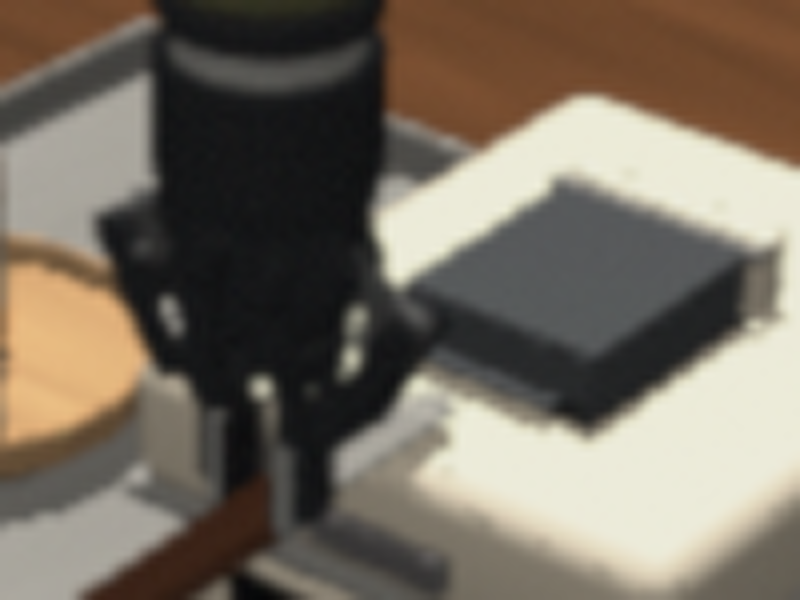

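The tip hovers just in front of and a little above the slot, at about crop (447,400), with no contact. Next I feel for the lid.

move_arm --rows '[[[0, 0, -0.8, 0], [0, 0, -0.8, 0], [0, 0, -0.8, 0], [0, 0, -0.8, 0], [0, 0, -0.8, 0], [0, 0, 0, 0], [0, 0, 0, 0], [0, 0, 0, 0], [0, 0, 0, 0], [0, 0, 0, 0]]]'

```text
clock: 7.35
position: [489.2, 19.3, 263.0]
eef_rot: [[-0.999, -0.035, 0.0], [-0.035, 0.999, -0.0], [-0.0, -0.0, -1.0]]
ft_force: [0.2, 0.7, 0.5]
gripper_width: 19.7
```

Run:
```python
from station import *
s=state();print(s['position'],s['ft_force'],s['wrist_torque'],s['joints'])
```

```text
[489.16685492  19.30880475 262.96002641] [0.19244241 0.67493042 0.54263211] [0.04683073 0.01848626 0.00943036] [-7.02551755e-02 -2.10663269e-01  2.04343327e+00 -3.00292894e-06
  1.30879788e+00 -1.67571979e+00]
```

move_arm --rows '[[[0, 0, -0.5, 0], [0, 0, -0.5, 0], [0, 0, -0.5, 0], [0, 0, -0.5, 0], [0, 0, 0, 0], [0, 0, 0, 0], [0, 0, 0, 0], [0, 0, 0, 0], [0, 0, 0, 0], [0, 0, 0, 0]]]'

```text
clock: 8.35
position: [489.2, 19.3, 260.9]
eef_rot: [[-0.999, -0.035, 0.0], [-0.035, 0.999, -0.0], [-0.0, -0.0, -1.0]]
ft_force: [-0.3, 0.6, -0.8]
gripper_width: 20.0
```

Run:
```python
from station import *
import cv2
s=state();print(s['position'],s['ft_force'],s['wrist_torque'])
for n,(x,y,w,h) in (("side",(310,145,60,45)),):
    F=grab_frame(n)[:,:,::-1]; cv2.imwrite(f"pics/{n}4f.png",F); f=F[y:y+h,x:x+w]; cv2.imwrite(f"pics/{n}4.png",cv2.resize(f,None,fx=13,fy=13,interpolation=cv2.INTER_CUBIC))
```

```text
[489.16481636  19.29890672 260.9472741 ] [-0.28603442  0.57741357 -0.83792582] [ 0.03083229 -0.00239711  0.02892486]
```

View pics/side4.png

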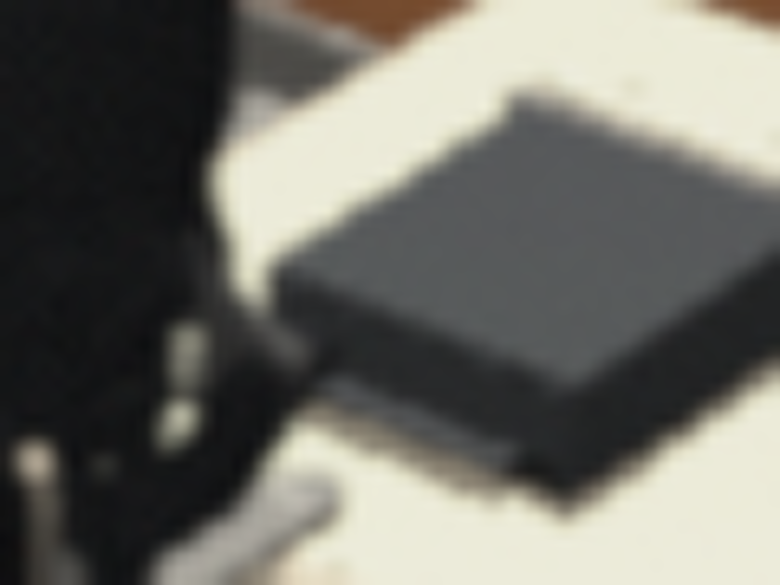

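Run:
```python
from h import *
P=np.array([489,19.3,0.]); n=np.array([-.0349,.9994,0])
for uv in ((335.5,182.7),(336,182.5)):
    o,d=ray('side',uv); print((o+d*((P-o)@n)/(d@n)).round(1))
print('lip corners', proj('side',[[694-89*.9994-y*.0349,27.1-89*.0349+y,z] for y in(-31,31) for z in(192,195)]).round(1))
print('seen lip left ~',310+325/13,145+375/13,' right ~',310+515/13,145+455/13)
```

```text
[589.6  22.8 183.1]
[591.9  22.9 182.7]
lip corners [[347.5 181.4]
 [347.6 180.5]
 [330.1 174.2]
 [330.1 173.3]]
seen lip left ~ 335.0 173.84615384615384  right ~ 349.61538461538464 180.0
```

move_arm --rows '[[[0, 0, -0.4, 0], [0, 0, -0.4, 0], [0, 0, -0.4, 0], [0, 0, -0.4, 0], [0, 0, -0.4, 0], [0, 0, 0, 0], [0, 0, 0, 0], [0, 0, 0, 0], [0, 0, 0, 0], [0, 0, 0, 0]]]'

```text
clock: 9.4
position: [489.2, 19.3, 258.9]
eef_rot: [[-0.999, -0.035, -0.0], [-0.035, 0.999, -0.0], [0.0, -0.0, -1.0]]
ft_force: [-0.2, -1.3, -0.6]
gripper_width: 19.9
```

Run:
```python
from station import *
s=state();print(s['position'],s['ft_force'],s['wrist_torque'])
```

```text
[489.15564764  19.30913907 258.93489047] [-0.21901191 -1.26527588 -0.6045015 ] [ 0.01983873 -0.04717574  0.01704696]
```

move_arm --rows '[[[0, 0, -0.4, 0], [0, 0, -0.4, 0], [0, 0, -0.4, 0], [0, 0, -0.4, 0], [0, 0, -0.4, 0], [0, 0, 0, 0], [0, 0, 0, 0], [0, 0, 0, 0], [0, 0, 0, 0], [0, 0, 0, 0]]]'

```text
clock: 10.4
position: [489.2, 19.3, 257.1]
eef_rot: [[-0.999, -0.035, 0.0], [-0.035, 0.999, -0.0], [-0.0, -0.0, -1.0]]
ft_force: [-4.4, 0.2, 4.2]
gripper_width: 20.0
```

Run:
```python
from station import *
s=state();print(s['position'],s['ft_force'],s['wrist_torque'])
```

```text
[489.18219013  19.28718146 257.10019905] [-4.41407672  0.1779897   4.24851511] [-0.05624479  0.27823277 -0.06899564]
```

Contact is felt at TCP z about 257.5 (4 N). I raise 2.5 mm and slide in 34 mm along the cooker's axis.

move_arm --rows '[[[0, 0, 1.3, 0], [0, 0, 1.2, 0], [2, 0.1, 0, 0], [4, 0.1, 0, 0], [5, 0.2, 0, 0], [6, 0.2, 0, 0], [6, 0.2, 0, 0], [5, 0.2, 0, 0], [4, 0.1, 0, 0], [2, 0.1, 0, 0]]]'

```text
clock: 11.4
position: [523.6, 20.5, 259.4]
eef_rot: [[-0.999, -0.035, -0.0], [-0.035, 0.999, -0.0], [0.0, -0.0, -1.0]]
ft_force: [0.4, 0.1, -0.0]
gripper_width: 19.7
```

Run:
```python
from station import *
import cv2
s=state();print(s['position'],s['ft_force'],s['wrist_torque'])
for n,(x,y,w,h) in (("side",(300,135,80,60)),):
    F=grab_frame(n)[:,:,::-1]; cv2.imwrite(f"pics/{n}5f.png",F); f=F[y:y+h,x:x+w]; cv2.imwrite(f"pics/{n}5.png",cv2.resize(f,None,fx=10,fy=10,interpolation=cv2.INTER_CUBIC))
```

```text
[523.60173381  20.51463442 259.38482375] [ 4.04892250e-01  1.00875406e-01 -8.20240249e-05] [-0.02760885 -0.02941374  0.01678161]
```

View pics/side5.png

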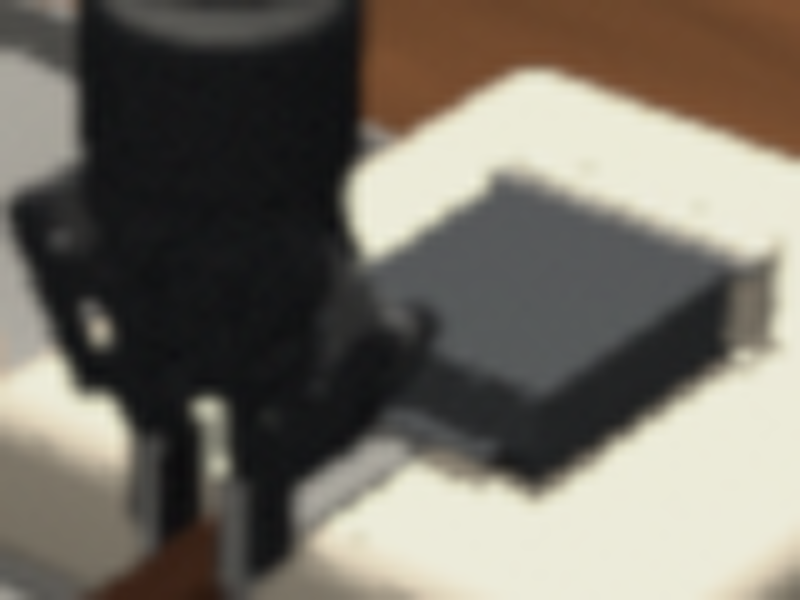

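The blade lies under the lip with no force on the wrist. Now I prise along the arc.

move_arm --rows '[[[0, 0, 3, 0], [0.5, 0, 5, 0], [0.5, 0, 7, 0], [0.5, 0, 7, 0], [0.5, 0, 7, 0], [1, 0, 7, 0], [1.5, 0.1, 7, 0], [1.5, 0.1, 7, 0], [2, 0.1, 6, 0], [2, 0.1, 5, 0]]]'

```text
clock: 12.45
position: [533.4, 20.9, 321.1]
eef_rot: [[-0.999, -0.035, 0.0], [-0.035, 0.999, -0.0], [-0.0, -0.0, -1.0]]
ft_force: [0.3, -0.4, -1.2]
gripper_width: 19.6
```

Run:
```python
from station import *
import cv2
s=state();print(s['position'],s['ft_force'],s['wrist_torque'])
for n,(x,y,w,h) in (("side",(280,105,120,90)),):
    F=grab_frame(n)[:,:,::-1]; cv2.imwrite(f"pics/{n}6f.png",F); f=F[y:y+h,x:x+w]; cv2.imwrite(f"pics/{n}6.png",cv2.resize(f,None,fx=6,fy=6,interpolation=cv2.INTER_CUBIC))
```

```text
[533.44532747  20.91407841 321.13132253] [ 0.2896023  -0.3733791  -1.22477712] [-0.02146581  0.08964867 -0.01350901]
```

View pics/side6.png

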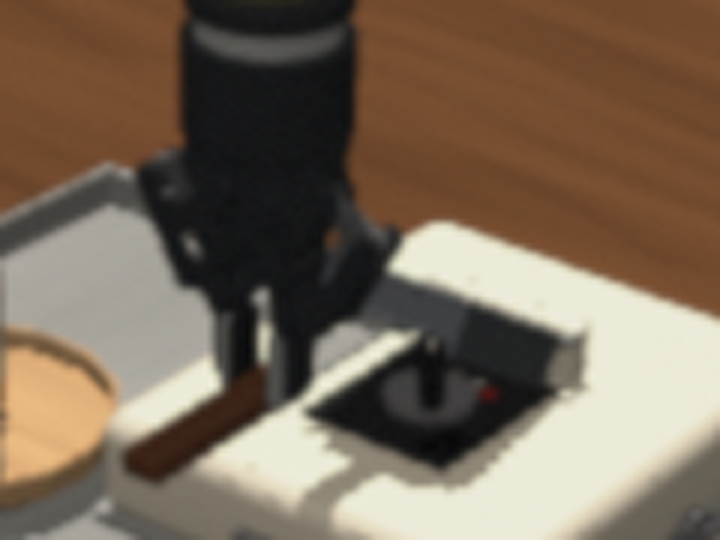

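The hood stands at about 0.6 rad on the blade. The dial at crop (430,385) and the red mark at (487,393) are now visible. I carry on over the arc.

move_arm --rows '[[[1, 0, 3, 0], [2, 0.1, 4, 0], [2, 0.1, 5, 0], [2.5, 0.1, 5, 0], [3, 0.1, 5, 0], [3, 0.1, 5, 0], [3.5, 0.1, 4, 0], [3.5, 0.1, 3, 0], [3.5, 0.1, 2, 0], [4, 0.1, 1, 0]]]'

```text
clock: 13.5
position: [561.5, 21.8, 357.7]
eef_rot: [[-0.999, -0.035, 0.0], [-0.035, 0.999, -0.0], [-0.0, -0.0, -1.0]]
ft_force: [0.4, 0.0, -1.6]
gripper_width: 19.9
```

move_arm --rows '[[[5, 0.2, -0.5, 0], [6, 0.2, -0.5, 0], [7, 0.2, -0.5, 0], [7, 0.3, -1, 0], [7, 0.3, -1, 0], [7, 0.3, -1, 0], [7, 0.3, -1, 0], [7, 0.3, -1, 0], [6, 0.2, -1, 0], [5, 0.2, -1, 0]]]'

```text
clock: 14.5
position: [625.8, 24.3, 348.8]
eef_rot: [[-0.999, -0.035, 0.0], [-0.035, 0.999, -0.0], [-0.0, -0.0, -1.0]]
ft_force: [0.2, 1.1, -0.7]
gripper_width: 20.2
```

Run:
```python
from station import *
import cv2
s=state();print(s['position'],s['ft_force'],s['wrist_torque'])
for n,(x,y,w,h) in (("side",(280,95,120,90)),):
    F=grab_frame(n)[:,:,::-1]; cv2.imwrite(f"pics/{n}7f.png",F); f=F[y:y+h,x:x+w]; cv2.imwrite(f"pics/{n}7.png",cv2.resize(f,None,fx=6,fy=6,interpolation=cv2.INTER_CUBIC))
```

```text
[625.76371687  24.33639062 348.83291139] [ 0.21801586  1.08077879 -0.71856068] [ 0.00171789 -0.02122949  0.02558929]
```

View pics/side7.png

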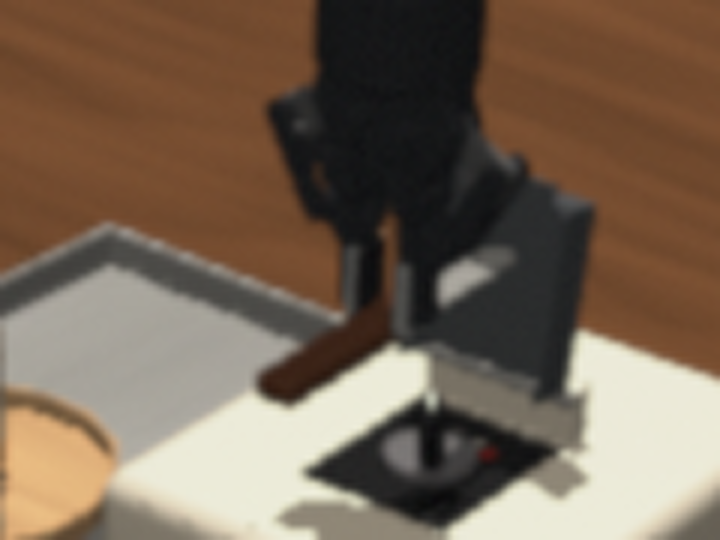

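The hood is pushed to about upright. I push on until it falls back.

move_arm --rows '[[[5, 0.2, 0, 0], [6, 0.2, 0, 0], [7, 0.3, 0, 0], [7, 0.3, 0, 0], [7, 0.3, 0, 0], [7, 0.3, 0, 0], [7, 0.3, 0, 0], [7, 0.2, 0, 0], [5, 0.2, 0, 0], [3, 0.1, 0, 0]]]'

```text
clock: 15.55
position: [686.7, 26.7, 348.8]
eef_rot: [[-0.999, -0.035, -0.0], [-0.035, 0.999, -0.0], [0.0, -0.0, -1.0]]
ft_force: [-0.9, 0.6, -1.3]
gripper_width: 20.1
```

move_arm --rows '[[[-2, 0, 2, 0], [-6, -0.2, 4, 0], [-10, -0.4, 5, 0], [-14, -0.5, 6, 0], [-16, -0.6, 6, 0], [-18, -0.6, 6, 0], [-20, -0.7, 4, 0], [-20, -0.7, 2, 0], [-20, -0.7, 0, 0], [-20, -0.7, 0, 0]]]'

```text
clock: 16.55
position: [538.4, 21.6, 384.8]
eef_rot: [[-0.999, -0.035, 0.001], [-0.035, 0.999, -0.0], [-0.001, -0.0, -1.0]]
ft_force: [0.2, -0.9, -1.3]
gripper_width: 20.0
```

Run:
```python
from station import *
import cv2
s=state();print(s['position'],s['ft_force'],s['wrist_torque'])
for n,(x,y,w,h) in (("side",(260,75,160,120)),):
    F=grab_frame(n)[:,:,::-1]; cv2.imwrite(f"pics/{n}8f.png",F); f=F[y:y+h,x:x+w]; cv2.imwrite(f"pics/{n}8.png",cv2.resize(f,None,fx=5,fy=5,interpolation=cv2.INTER_CUBIC))
```

```text
[538.43133574  21.60618552 384.82667532] [ 0.15517128 -0.85861065 -1.31241277] [-0.02857185  0.00295733  0.04315206]
```

View pics/side8.png

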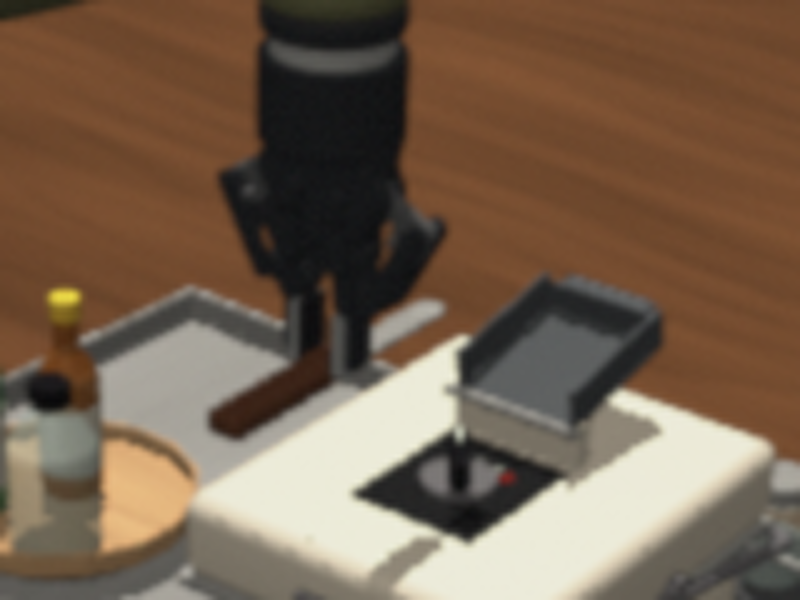

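The hood is folded right back: its open hollow faces up at crop (560,350), behind the hinge. The dial is free at crop (460,470). I lay the knife down to the left front of the cooker.

move_arm --rows '[[[-8, 8, 0, 0], [-12, 16, -5, 0], [-13, 22, -10, 0], [-13, 24, -13, 0], [-12, 25, -15, 0], [-11, 25, -15, 0], [-10, 22, -14, 0], [-9, 18, -12, 0], [-6, 12, -9, 0], [-4, 6, -7, 0]]]'

```text
clock: 17.6
position: [441.1, 201.0, 283.0]
eef_rot: [[-0.999, -0.037, -0.001], [-0.037, 0.999, -0.0], [0.001, -0.0, -1.0]]
ft_force: [0.8, -1.1, -0.0]
gripper_width: 20.3
```

move_arm --rows '[[[0, 0, -15, 0], [0, 0, -25, 0], [0, 0, -30, 0], [0, 0, -30, 0], [0, 0, -30, 0], [0, 0, -28, 0], [0, 0, -22, 0], [0, 0, -13, 0], [0, 0, -6, 0], [0, 0, -2, 0]]]'

```text
clock: 18.6
position: [442.4, 199.4, 82.7]
eef_rot: [[-0.999, -0.034, -0.0], [-0.034, 0.999, -0.0], [0.0, -0.0, -1.0]]
ft_force: [0.2, 0.0, -0.5]
gripper_width: 19.7
```

Run:
```python
from station import *
import cv2
s=state();print(s['position'],s['ft_force'],s['wrist_torque'])
F=grab_frame("top")[:,:,::-1]; cv2.imwrite("pics/top9f.png",F)
```

```text
[442.43578625 199.35609472  82.69057456] [ 0.20625434  0.01858361 -0.48106153] [ 0.00685252 -0.06454764 -0.01895987]
```

View pics/top9f.png

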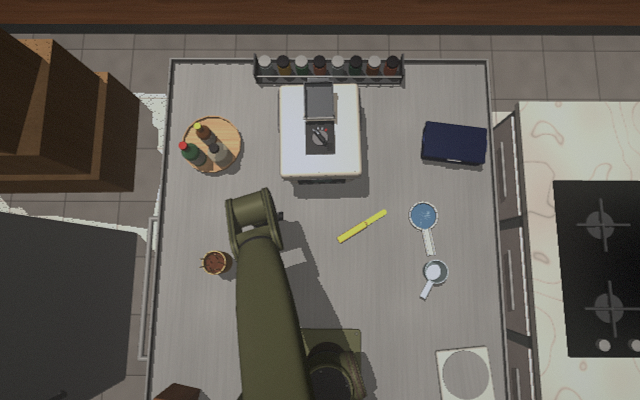

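The top view shows the dial uncovered at about (320,137) and the other items in place. I lower the last 4.5 mm and let go.

move_arm --rows '[[[0, 0, -1, 0], [0, 0, -1, 0], [0, 0, -1, 0], [0, 0, -0.8, 0], [0, 0, -0.7, 0], [0, 0, 0, 0], [0, 0, 0, 0], [0, 0, 0, 0], [0, 0, 0, 0], [0, 0, 0, 0]]]'

```text
clock: 19.65
position: [442.3, 199.7, 78.8]
eef_rot: [[-0.999, -0.035, 0.0], [-0.035, 0.999, 0.0], [-0.0, 0.0, -1.0]]
ft_force: [-2.1, -0.4, 5.6]
gripper_width: 20.1
```

move_arm --rows '[[[0, 0, 0, 0], [0, 0, 0, 0], [0, 0, 0, 0], [0, 0, 0, 0], [0, 0, 0, 0], [0, 0, 0, 0], [0, 0, 0, 0], [0, 0, 0, 0], [0, 0, 0, 0], [0, 0, 0, 0]]]' --claw 1

```text
clock: 20.65
position: [442.2, 199.6, 78.4]
eef_rot: [[-0.999, -0.035, 0.0], [-0.035, 0.999, -0.0], [-0.0, -0.0, -1.0]]
ft_force: [-0.1, 0.2, 0.1]
gripper_width: 85.3
```

Run:
```python
from station import *
from h import *
import cv2
s=state();print(s['position'],s['ft_force'],s['joints'])
F=grab_frame("side")[:,:,::-1]; cv2.imwrite("pics/s10f.png",F); cv2.imwrite("pics/s10.png",cv2.resize(F[150:270,200:320],None,fx=5,fy=5,interpolation=cv2.INTER_CUBIC))
T=cv2.imread('pics/top9f.png'); cv2.imwrite("pics/d10.png",cv2.resize(T[110:165,290:350],None,fx=10,fy=10,interpolation=cv2.INTER_CUBIC))
S=cv2.imread('pics/side8f.png'); cv2.imwrite("pics/d10s.png",cv2.resize(S[150:195,320:380],None,fx=12,fy=12,interpolation=cv2.INTER_CUBIC))
print('pred dial', proj('top',[664,26,212]),proj('side',[664,26,212]),proj('top',[664,26,192]),proj('side',[664,26,192]))
```

```text
[442.17714427 199.61487393  78.43290707] [-0.10429143  0.17468914  0.12793215] [ 3.13350744e-01  2.35096499e-02  2.17447775e+00 -3.26135619e-05
  9.43551146e-01 -1.29211355e+00]
pred dial [[319.11267079 134.9807799 ]] [[351.18774545 163.7946721 ]] [[319.25147391 137.01892635]] [[350.87460154 169.78986425]]
```

View pics/s10.png

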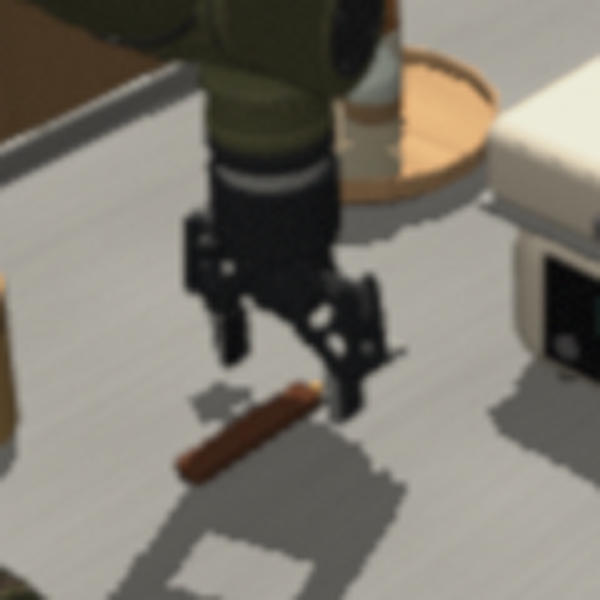

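View pics/d10.png

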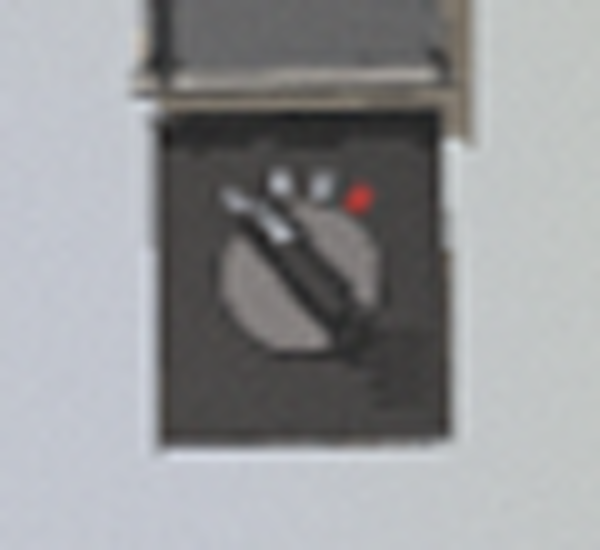

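View pics/d10s.png

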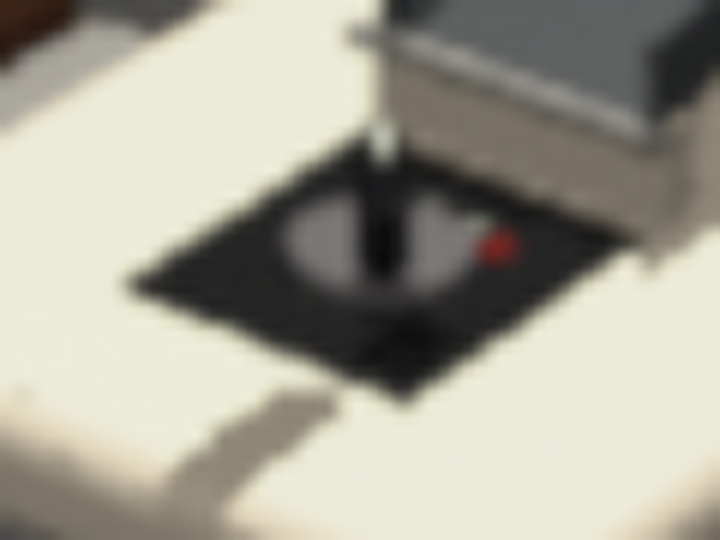

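The knife lies flat on the cart, with the fingers open around it and no residual force. The disc centre in the top crop, (300,275), matches the predicted dial position to within 1-2 mm, and the bar is at about 39°. I go straight up, then over the dial.

move_arm --rows '[[[0, 0, 5, 0], [0, 0, 15, 0], [0, 0, 28, 0], [0, 0, 34, 0], [0, 0, 36, 0], [0, 0, 36, 0], [0, 0, 36, 0], [0, 0, 33, 0], [0, 0, 25, 0], [0, 0, 14, 0]]]'

```text
clock: 21.7
position: [442.6, 199.8, 343.8]
eef_rot: [[-0.999, -0.035, 0.004], [-0.035, 0.999, 0.001], [-0.004, 0.001, -1.0]]
ft_force: [0.1, 0.1, -1.2]
gripper_width: 85.2
```

move_arm --rows '[[[10, -8, 0, 2], [18, -14, 0, 3.5], [25, -20, 0, 4], [29, -23, 0, 4.5], [31, -24, 0, 4.7], [31, -24, 0, 4.7], [29, -23, 0, 4.5], [24, -19, 0, 4], [16, -12, 0, 3.3], [9, -7, 0, 2]]]' --claw 0.5

```text
clock: 22.7
position: [665.0, 24.2, 338.8]
eef_rot: [[-0.775, -0.632, -0.002], [-0.632, 0.775, -0.0], [0.002, 0.001, -1.0]]
ft_force: [0.4, -0.1, -0.5]
gripper_width: 42.9
```

Run:
```python
from station import *
from h import *
import cv2
s=state();print(s['position'],s['ft_force'],s['gripper_width'],np.degrees(np.arctan2(-s['eef_rot'][1,0],-s['eef_rot'][0,0])))
F=grab_frame("side")[:,:,::-1]; cv2.imwrite("pics/s11f.png",F); cv2.imwrite("pics/s11.png",cv2.resize(F[80:230,220:420],None,fx=4,fy=4,interpolation=cv2.INTER_CUBIC))
F=grab_frame("top")[:,:,::-1]; cv2.imwrite("pics/t11f.png",F)
```

```text
[664.97604364  24.23689742 338.77266962] [ 0.42009103 -0.14100576 -0.4726869 ] 42.87499778898102 39.21152525710902
```

View pics/s11.png

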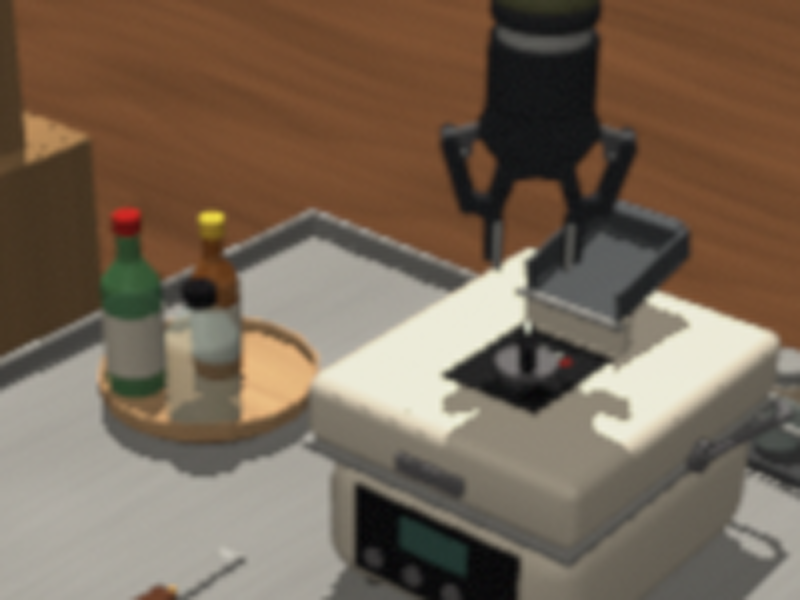

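View pics/t11f.png

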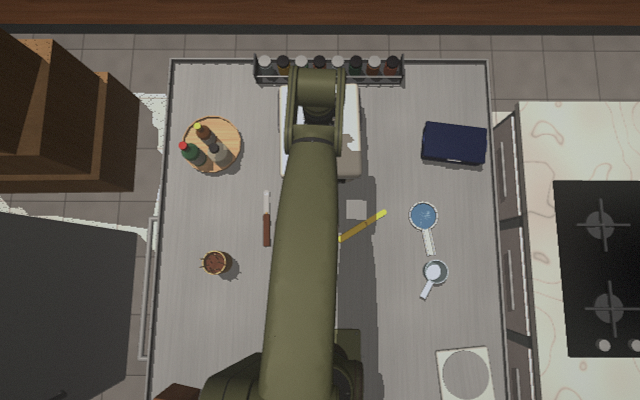

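The knife lies flat at top (267,220), and the gripper is centred over the dial with its jaws across the bar. I descend.

move_arm --rows '[[[-0.5, 0.5, -5, 0], [-0.5, 0.5, -9, 0], [0, 0, -11, 0], [0, 0, -11, 0], [0, 0, -10, 0], [0, 0, -8, 0], [0, 0, -6, 0], [0, 0, -5, 0], [0, 0, -3, 0], [0, 0, -2, 0]]]'

```text
clock: 23.8
position: [663.3, 26.6, 270.4]
eef_rot: [[-0.775, -0.632, 0.0], [-0.632, 0.775, -0.0], [-0.0, -0.0, -1.0]]
ft_force: [0.4, -0.1, -0.1]
gripper_width: 43.0
```

Run:
```python
from station import *
from h import *
import cv2
s=state();print(s['position'],s['ft_force'],s['gripper_width'])
F=grab_frame("side")[:,:,::-1]; cv2.imwrite("pics/s12f.png",F); cv2.imwrite("pics/s12.png",cv2.resize(F[120:195,300:400],None,fx=8,fy=8,interpolation=cv2.INTER_CUBIC))
```

```text
[663.26933884  26.56005614 270.35566046] [ 0.37405331 -0.12930736 -0.10761881] 42.979616845079875
```

View pics/s12.png

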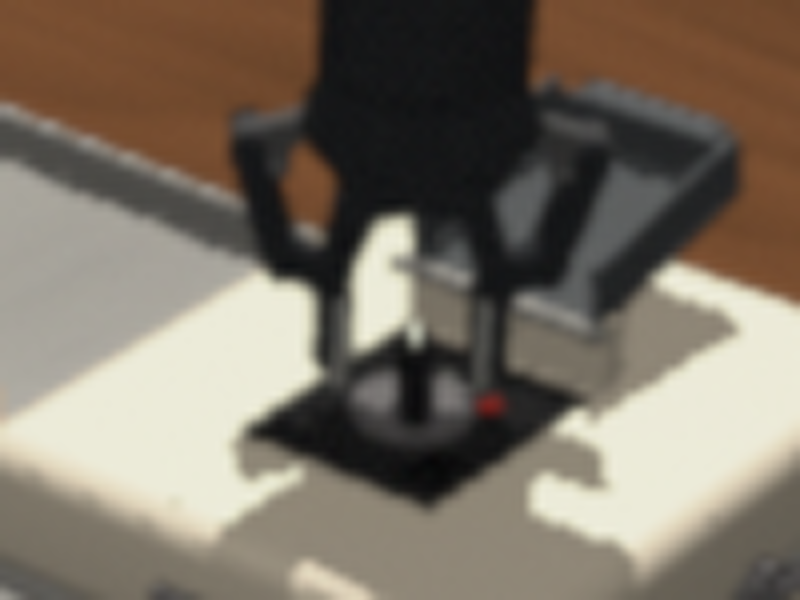

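The bar is centred between the fingers. I lower 2 mm and close.

move_arm --rows '[[[0.3, -0.4, -1, 0], [0.3, -0.4, -1, 0], [0, 0, 0, 0], [0, 0, 0, 0], [0, 0, 0, 0], [0, 0, 0, 0], [0, 0, 0, 0], [0, 0, 0, 0], [0, 0, 0, 0], [0, 0, 0, 0]]]' --claw 0

```text
clock: 24.85
position: [664.6, 24.9, 269.2]
eef_rot: [[-0.775, -0.632, 0.003], [-0.632, 0.775, -0.002], [-0.001, -0.003, -1.0]]
ft_force: [4.6, -4.0, 0.2]
gripper_width: 10.7
```

Run:
```python
from station import *
s=state();print(s['position'],s['ft_force'],s['wrist_torque'],s['gripper_width'])
```

```text
[664.61936103  24.89573894 269.20430035] [ 4.64965527 -3.98552424  0.23277046] [-0.57912222 -0.58508974  0.08023108] 10.70003068912064
```

The bar is gripped. I turn clockwise, centring slightly in the direction of the side force.

move_arm --rows '[[[0.3, -0.3, 0, -2], [0.2, -0.2, 0, -4], [0, 0, 0, -4], [0, 0, 0, -4], [0, 0, 0, -4], [0, 0, 0, -4], [0, 0, 0, -4], [0, 0, 0, -4], [0, 0, 0, -4], [0, 0, 0, -4]]]'

```text
clock: 25.85
position: [664.9, 24.3, 269.2]
eef_rot: [[-1.0, -0.018, 0.002], [-0.018, 1.0, -0.002], [-0.002, -0.002, -1.0]]
ft_force: [2.7, -3.9, 0.6]
gripper_width: 10.3
```

Run:
```python
from station import *
import numpy as np
s=state();print(s['position'],s['ft_force'],s['wrist_torque'],s['gripper_width'],np.degrees(np.arctan2(-s['eef_rot'][1,0],-s['eef_rot'][0,0])))
```

```text
[664.94791311  24.33653911 269.18556037] [ 2.66783522 -3.86433759  0.5899923 ] [-0.65810262 -0.43618801  0.05768489] 10.269167570830744 1.0156625258994174
```

move_arm --rows '[[[0.2, -0.3, 0, -4], [0.2, -0.2, 0, -4], [0, 0, 0, -4], [0, 0, 0, -4], [0, 0, 0, -4], [0, 0, 0, -4], [0, 0, 0, -4], [0, 0, 0, -4], [0, 0, 0, -3.5], [0, 0, 0, -2]]]'

```text
clock: 26.85
position: [664.9, 23.8, 269.2]
eef_rot: [[-0.805, 0.593, 0.001], [0.593, 0.805, -0.002], [-0.002, -0.001, -1.0]]
ft_force: [0.7, -4.2, 2.2]
gripper_width: 10.5
```

move_arm --rows '[[[0, 0, 0, 0], [0, 0, 0, 0], [0, 0, 0, 0], [0, 0, 0, 0], [0, 0, 0, 0], [0, 0, 0, 0], [0, 0, 0, 0], [0, 0, 0, 0], [0, 0, 0, 0], [0, 0, 0, 0]]]'

```text
clock: 27.85
position: [664.9, 23.8, 269.1]
eef_rot: [[-0.807, 0.591, 0.001], [0.591, 0.807, -0.002], [-0.002, -0.001, -1.0]]
ft_force: [0.0, -5.1, 2.4]
gripper_width: 10.7
```

Run:
```python
from station import *
import numpy as np,cv2
s=state();print(s['position'],s['ft_force'],s['wrist_torque'],s['gripper_width'],np.degrees(np.arctan2(-s['eef_rot'][1,0],-s['eef_rot'][0,0])))
F=grab_frame("side")[:,:,::-1]; cv2.imwrite("pics/s13f.png",F); cv2.imwrite("pics/s13.png",cv2.resize(F[120:195,300:400],None,fx=8,fy=8,interpolation=cv2.INTER_CUBIC))
F=grab_frame("top")[:,:,::-1]; cv2.imwrite("pics/t13f.png",F)
```

```text
[664.93695677  23.79737396 269.14205231] [ 0.0433797  -5.10437827  2.43037968] [-0.85834056 -0.14989753  0.31497363] 10.680060742734373 -36.241882594257746
```

View pics/s13.png

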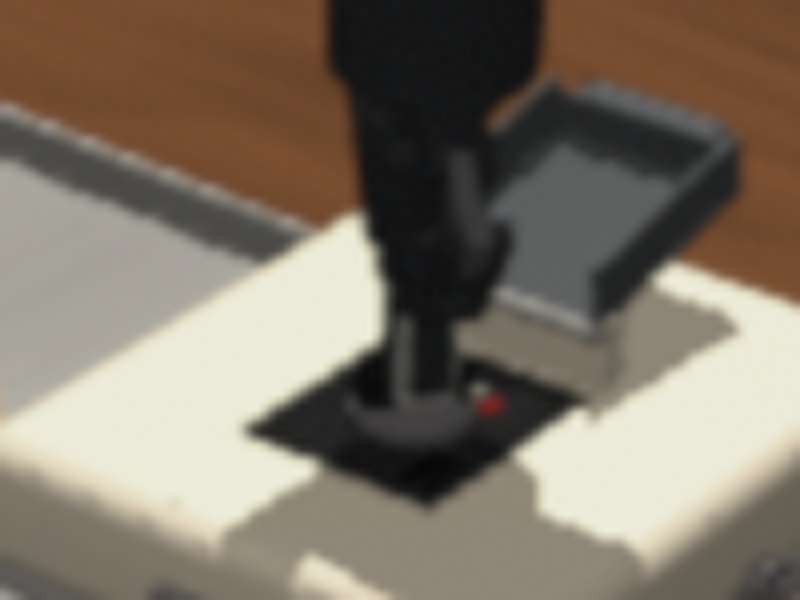

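View pics/t13f.png

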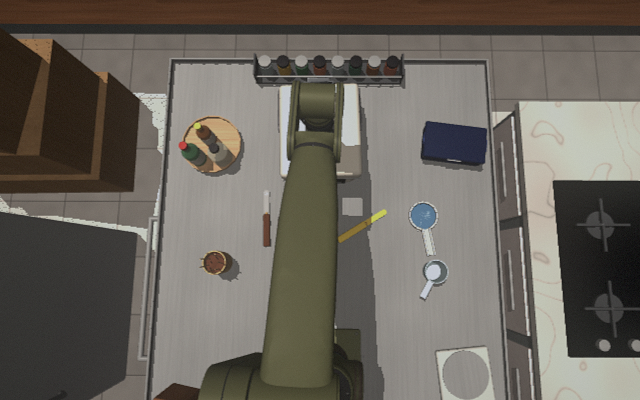

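The turn measures 75.5° (1.317 rad), past the 1.30 rad stop. The wrist moment about z rose from 0.06 to 0.31 N m, more than the 0.12 N m the clicks can resist, so the dial is against its stop. The side view shows the fingers on the bar and the hood fully back. The top view shows the knife flat at (267,218), with the other items in place.

Run:
```python
from station import *
print(job.sign_off())
```

```text
the job is handed in; nothing more can be done
None
```

The job is handed in at about 28 s of robot time; sign-off gives no verdict, so the result rests on my own checks below.

I took the dark wooden palette knife, felt for the lid with the blade and slid it under the lip. I prised the hood up and pushed it right back, then laid the knife flat on the cart to the left of the cooker. Finally I gripped the dial and turned it clockwise to its stop, and left the gripper closed on it.

**Last checks:**
- **Dial:** the tool turned 75.5° (1.317 rad) and the wrist moment about z was 0.31 N m. The clicks resist at most 0.12 N m, so the dial should be against its stop, past the third click. I could not see its white line under the fingers, so this comes from the turn and the torque only.
- **Hood:** it is folded right back in the side view. I did not measure its angle.
- **Knife:** it lies flat and released in the top view. I did not measure its tilt.
- **Other things:** they look unmoved in the final top view, which I compared only by eye.
- **Side force:** about 5 N remained on the wrist while holding the dial, well below the limits.

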